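# Hold a radiator cap half-turned for bleeding

### The job

The radiator on the bench has been filled and is about to be bled, so its cap must be on but not locked. Pick up the steel pressure cap with the two ears, set it on the radiator's filler neck with its tabs through the two notches, press it down against its spring and turn it clockwise half of the way to its lock (about 45 degrees of the quarter turn), never as far as the click. Keep hold of it there, ready for the air to be let out: finish while still gripping the cap at that half turn, and leave the other things on the bench where they are.

Things in the scene. Friction and masses are not known exactly. Their poses are not given: they have to be found in the camera images.
- cap: Radiator pressure cap, bare stamped steel, round, 54 mm across, with two flat ears for gripping; stands upright on its seal. Origin: centre of the seal's underside, on the cap's axis (on the bench at first); z out of its top. Crown flat at z = 25 mm, rivet to 27.5; two pressed ribs on the crown at +x and -x lie over the tabs. Half a turn about z looks and works the same. About 80 g.
- cap_ear (a point): Middle of the outer face of the cap's +y ear (cap frame 0, 30, 17.5 mm); the other ear is at -y. Ear faces are parallel, 60 mm apart, each 22 mm wide and 15 mm tall (z = 10 to 25 mm in the cap's frame).
- cap_tab (a point): Inner end of the +x bayonet tab (cap frame 17.5, 0, 9 mm); the other tab is at -x. Tabs are round, 5 mm thick, on the inside of the cap's skirt, hidden from above. Skirt: 47 mm inside diameter, rounded lip, its lower edge at z = 6.5 mm. The tabs stay 90 degrees from the ears.
- filler: Filler neck on the radiator's top tank, aluminium, upright and fixed. Origin: centre of its mouth, in the plane of the rim, 226 mm above the bench; z up. Rim 44 mm outside diameter, rounded edge; bore 25 mm. Below the rim nothing is in the fingers' way for 25 mm, and nothing near it stands higher.
- filler_notch (a point): The notch of the filler's rim at its +x (filler frame 22, 0, 0 mm); its twin is at -x. Each is 12 mm wide. The cap goes down only with its tabs in the notches: its x axis along the filler's x axis within about 10 degrees, either way round; otherwise it rides high on the rim with its origin at z = -6.5 mm.
- filler_seat (a point): Centre of the seat in the bore, 14 mm below the rim, that the seal meets. From there the cap must be pressed down against the spring in it: 1.5 N at first, 1.5 N more per mm, bottom with the cap's origin 22 mm below the rim (13 N). With the cap's origin 17 to 22 mm below the rim the tabs are under the rim's edge and the cap can be turned.
- filler_lock (a point): Where a tab comes to rest when locked: under the rim, 90 degrees clockwise (seen from above) from the +x notch (filler frame 0, -20, -10.5 mm), against a stop. A bump at 65 to 75 degrees gives the click. Up to it smooth cams slope down: at 45 degrees (half way) an unpressed cap stands with its tabs up against them, its origin at z = -17.5 mm. Turning anticlockwise from the notches is blocked.
- radiator: Motorbike radiator upright in a stand on a 150 x 270 mm plywood base, fixed to the bench; origin: centre of the base's underside, axes parallel to the filler's, which is at y = 70 mm. Tank 232 mm along y, 46 mm along x, top 201 mm above the bench; hose stubs towards +x.
- oil_cap: bystander: round black plastic oil filler cap with a knurled rim and no ears, 48 mm across, 30 mm high, standing on the bench; it does not belong on this filler
- grease_tin: bystander: round bare-metal tin, 56 mm across, 35 mm high
- spanner: bystander: open steel spanner lying flat, 170 mm long
- screwdriver: bystander: screwdriver with a black handle lying flat, 200 mm long
- hose_clamp: bystander: steel hose-clamp ring lying flat, 40 mm across, 10 mm high
- funnel: bystander: grey funnel standing mouth down, 124 mm across, 130 mm high
Mind the look-alikes: they are no part of the job. Leave any purple or turquoise look-alike of the cap alone.

How it is judged:
By the outcome, as a careful person would: the job done as asked, in the order asked, and still so for the second after the job is handed in, while the arm keeps its last pose, push and grip.
It also fails if it takes over 54 s, if anything falls off the work surface, if the arm or the gripper's body presses on something with over 40 N, if the wrist force passes 120 N, or if a joint passes its speed limit or range.

### The arm

A 6-joint arm with a two-finger parallel gripper is mounted at the origin on the work surface. World frame = base frame: x ahead of the robot, y to its left, z up, the work surface at z = 0. Lengths are in m, angles in degrees, forces in N, time in s.
With the tool pointing down it reaches from about 0.325 to 0.85 m from the base axis. Payload 15.5 kg.
Tool frame: the origin (TCP) lies at the very end of the fingers, on their centre line; the grasp point (between the pads) lies arm.grip_depth behind it (arm.grip_depth is the distance from the TCP to the grasp point, in m); z points along the fingers, y is the line along which they close (so a half turn about z gives the same grasp; the last joint's range is limited). The gripper opens to 91 mm and grips with 3 to 60 N. Pads are 32 mm wide; open, the fingers measure 118 mm over their backs; the gripper's body (76 mm by 178 mm) begins 60 mm behind the grasp point.
Start: joints at [-71.19, 28.281, 77.091, -0, 74.628, -5.472], TCP at [0.257, -0.57, 0.214] pointing down, gripper open.
Joint ranges: [-166.48, 166.48], [-47.26, 123.95], [12.59, 153.08], [-70.14, 250.14], [6.76, 159.57], [-176.63, 176.63]. Speed limits (degrees/s): [108.29, 108.29, 147.25, 172.46, 172.46, 172.46].

### API

Orientations are given as a 3x3 rotation matrix whose columns are the frame's x, y, z axes.
In Python, from rig import arm gives the robot as it stands. Calls block until the motion is done:
- arm.move_to(position, orientation): joint-space move of the TCP to a pose.
- arm.move_l(position, orientation=None, feed=0.15): straight line of the TCP; orientation=None keeps the orientation; feed is the mean speed in m/s.
- arm.move_joints(angles): joint-space move.
- arm.grip(opening): finger opening in m; the grip force is fixed at half the most; returns when the fingers have stopped.
- arm.sleep(seconds).
- arm.solve_ik(position, orientation): joint angles nearest the present ones, or None.
- arm.snapshot(name): name is "scene" or "top" or "wrist"; returns the picture (420x560x3 uint8, red, green, blue); there is no depth.
- arm.get_calibration(name): a dict with "intrinsics" (3x3 intrinsics, pixels), "cam_to_world" (4x4, takes a point from camera to world coordinates). Camera axes: x right, y down, z forward; pixel columns grow to the right and rows downward; lengths in m; the calibration is good to about 2 mm. A picture is of the moment at which its call begins: read the wrist's pose just before it. get_calibration takes no time and is no camera call; for the wrist camera it gives the pose at the moment of the call.
A pose or a line that the arm cannot do raises arm.Unreachable and nothing moves.
- arm.sign_off(): hands the job in; it is judged then, once.
Readings, each from a call of its own:
- arm.current_t(): time.
- arm.current_joint_positions(): joint angles.
- arm.current_dq(): joint speeds.
- arm.current_tau(): joint torques, N m.
- arm.current_ee_pos(): TCP position.
- arm.current_tool_rot(): TCP orientation.
- arm.current_force(): force on the tool from outside, world axes, zero at the start.
- arm.current_torque(): the same for the moment, N m.
- arm.current_width(): finger opening in m.
- arm.current_grasp_force(): force on a finger pad.
Only numpy, scipy, OpenCV 4.12 (cv2) and the standard library are available. Lean on these libraries where they do the work, as an engineer would, in place of code of your own. Each camera call takes 0.05 s, during which the arm holds its last target. There are 200 camera calls.

## Working session

There is one attempt and no reset: what is moved stays moved. The work goes in short steps, each a Python script; the robot and the scene stay as the last script left them, time stands still between calls to the robot, and variables do not carry over. Pictures are saved under pics/ and viewed, at most 10 in all, crops included, and the job is handed in when it is done.

```bash
ls; mkdir -p pics; python3 - <<'E'
from rig import arm
import cv2,numpy as np
for n in("scene","top"):
    cv2.imwrite(f"pics/{n}0.png",arm.snapshot(n)[:,:,::-1])
    c=arm.get_calibration(n);print(n,np.round(c["intrinsics"],1).tolist(),np.round(c["cam_to_world"],3).tolist())
print(arm.grip_depth,arm.current_t(),np.round(arm.current_tool_rot(),3).tolist())
c=arm.get_calibration("wrist");print(np.round(c["cam_to_world"],3).tolist(),np.round(c["intrinsics"]).tolist())
E
```

```text
pics
scene [[539.3, 0.0, 277.1], [0.0, 539.3, 213.0], [0.0, 0.0, 1.0]] [[0.08, 0.818, -0.57, 1.364], [0.997, -0.062, 0.052, -0.084], [0.007, -0.572, -0.82, 1.382], [0.0, 0.0, 0.0, 1.0]]
top [[433.8, 0.0, 283.7], [0.0, 433.8, 206.1], [0.0, 0.0, 1.0]] [[0.001, -0.999, 0.051, 0.478], [-1.0, -0.002, -0.019, 0.0], [0.019, -0.051, -0.999, 1.286], [0.0, 0.0, 0.0, 1.0]]
0.0188 0.1 [[0.912, 0.411, -0.0], [0.411, -0.912, 0.001], [0.0, -0.001, -1.0]]
[[0.411, -0.885, -0.219, 0.319], [-0.912, -0.399, -0.098, -0.542], [-0.0, 0.24, -0.971, 0.383], [0.0, 0.0, 0.0, 1.0]] [[305.0, 0.0, 279.0], [0.0, 305.0, 206.0], [0.0, 0.0, 1.0]]
```

View pics/scene0.png

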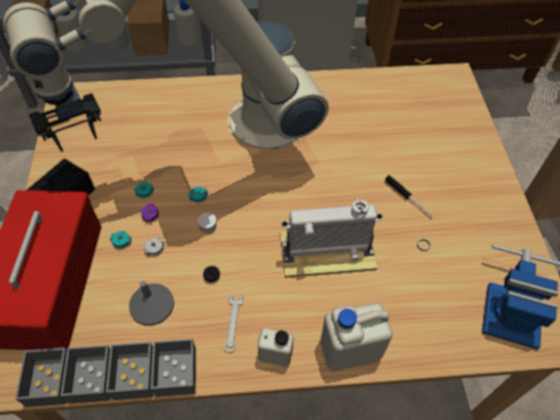

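View pics/top0.png

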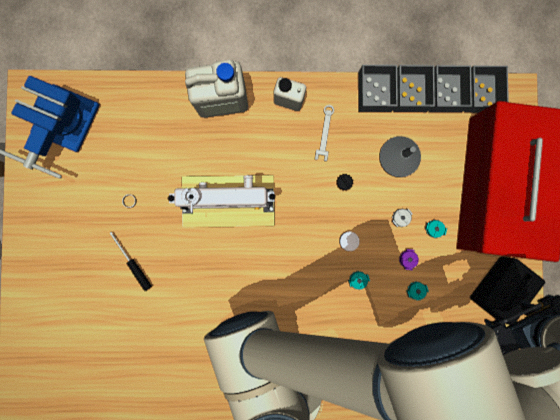

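The steel cap with ears is at top (402,217) and scene (154,246). The grease tin is at top (348,240), the oil cap at (345,182), and the filler neck at about top (195,197) and scene (361,207). Next I'll look at the cap and the neck closely with the wrist camera.

```bash
cat > h.py <<'E'
from rig import arm
import cv2,numpy as np
def ray(c,uv):
    T=np.array(c["cam_to_world"]);d=T[:3,:3]@np.linalg.inv(c["intrinsics"])@[uv[0],uv[1],1.]
    return T[:3,3],d/np.linalg.norm(d)
def plane(c,uv,z):
    o,d=ray(c,uv);return o+d*(z-o[2])/d[2]
def tri(*cu):
    A=np.zeros((3,3));b=np.zeros(3);R=[]
    for c,u in cu:
        o,d=ray(c,u);P=np.eye(3)-np.outer(d,d);A+=P;b+=P@o;R.append((P,o))
    x=np.linalg.solve(A,b);return x,[float(np.linalg.norm(P@(x-o))) for P,o in R]
def proj(c,p):
    T=np.linalg.inv(c["cam_to_world"]);q=c["intrinsics"]@(T[:3,:3]@p+T[:3,3]);return q[:2]/q[2]
def R(a): # tool down, tool x axis at world angle a (deg); tool y at a-90
    a=np.radians(a);c,s=np.cos(a),np.sin(a)
    return np.array([[c,s,0],[s,-c,0],[0,0,-1.]])
def snap(n):
    c=arm.get_calibration("wrist");im=arm.snapshot("wrist")[:,:,::-1].copy()
    cv2.imwrite(f"pics/{n}.png",im);np.savez(f"pics/{n}.npz",K=c["intrinsics"],T=c["cam_to_world"]);return im,c
def load(n):
    z=np.load(f"pics/{n}.npz");return cv2.imread(f"pics/{n}.png"),dict(intrinsics=z["K"],cam_to_world=z["T"])
E
python3 - <<'E'
from h import *
t,s=arm.get_calibration("top"),arm.get_calibration("scene")
cap=tri((t,(402,217)),(s,(154,246)));fil=tri((t,(195,197)),(s,(361,207)))
print(cap,fil)
cap=cap[0];fil=fil[0]
# camera ~68mm ahead along tool x, looking tilted back 14deg
for nm,p,h in(("cap",cap,0.16),("fil",fil,0.34)):
  for k in range(2):
    az=np.degrees(np.arctan2(p[1],p[0]))
    off=[-0.035,0.03][k]
    q=p+off*np.array([np.cos(np.radians(az)),np.sin(np.radians(az)),0]);q[2]=h
    arm.move_to(q,R(az)); im,c=snap(f"{nm}{k}"); print(nm,k,proj(c,p),np.round(arm.current_joint_positions(),1),arm.current_t())
a,b=[cv2.imread(f"pics/{n}.png") for n in("cap0","fil0")]
cv2.imwrite("pics/m1.png",cv2.resize(np.vstack([np.hstack([a,cv2.imread("pics/cap1.png")]),np.hstack([b,cv2.imread("pics/fil1.png")])]),(800,600),interpolation=cv2.INTER_AREA))
E
```

```text
(array([ 0.51016162, -0.37008031,  0.02190566]), [0.00023178534857329252, 0.00023178534857331323]) (array([0.55410696, 0.20513273, 0.21888684]), [0.006750380782362537, 0.006750380782362572])
cap 0 [279.04113504 164.47841471] [-41.8  29.1  85.1  -0.   65.7  84.2] 1.6
cap 1 [278.88010511 226.85570299] [-41.2  34.   75.3  -0.   70.7  84.8] 2.0167
fil 0 [278.41638921 166.42041951] [14.1 17.  75.6 -0.  87.4 83.8] 4.2417
fil 1 [278.71695893 232.15990791] [14.8 23.  66.5 -0.  90.6 84.5] 4.6583
```

View pics/m1.png

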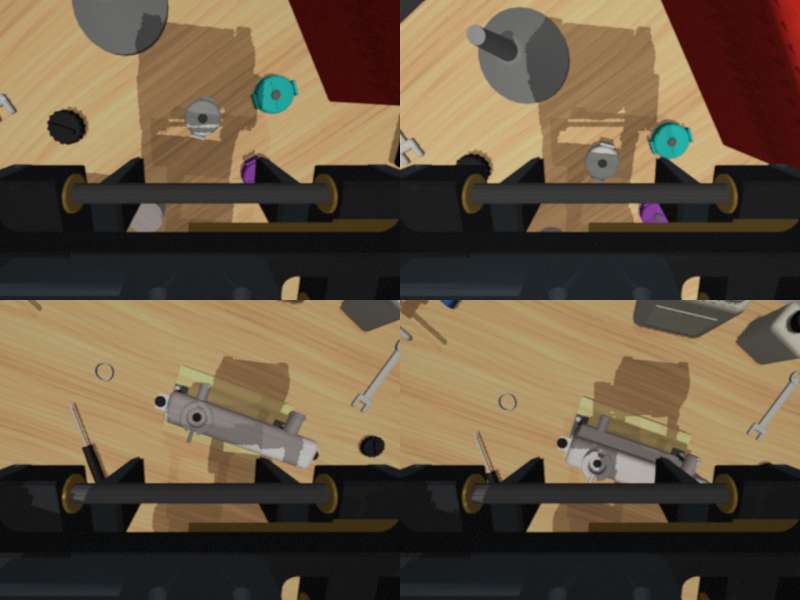

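All four wrist views show their target. The cap is at about (283,165) in cap0 and (282,225) in cap1. The filler is at about (275,163) in fil0 and (276,229) in fil1. I'll zoom in on each.

```bash
python3 - <<'E'
from h import *
o=[]
for n,u,v in(("cap0",283,165),("cap1",282,225),("fil0",275,163),("fil1",276,229)):
    im=cv2.imread(f"pics/{n}.png");o.append(cv2.resize(im[v-30:v+30,u-40:u+40],(400,300),interpolation=cv2.INTER_CUBIC))
cv2.imwrite("pics/m2.png",np.vstack([np.hstack(o[:2]),np.hstack(o[2:])]))
E
```

```text
(no output)
```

View pics/m2.png

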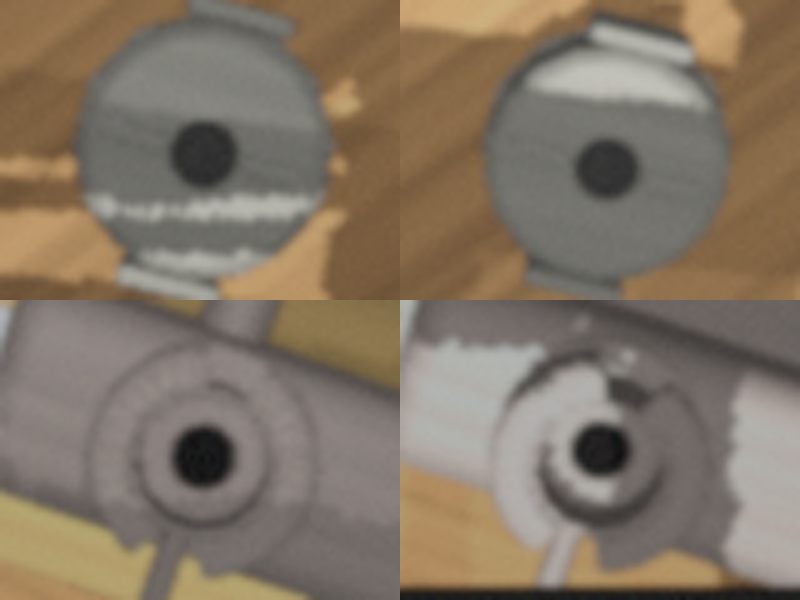

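The zoom shows the cap's dark rivet at (283.4,165.6) in cap0 and (283.4,228.6) in cap1, with ears at upper right and lower left. The filler shows its rim, its bore and notches at top and bottom, across the tank. I'll compute the poses now.

```bash
python3 - <<'E'
from h import *
def dark(n,u,v,thr,r=14):
    im,c=load(n);g=cv2.cvtColor(im,6)
    m=(g[v-r:v+r+1,u-r:u+r+1]<thr).astype(np.uint8)
    k,l,s,ce=cv2.connectedComponentsWithStats(m);i=l[r,r];return c,ce[i]+[u-r,v-r],s[i,4]
for nms,thr in(((("cap0",283,165),("cap1",283,228)),70),((("fil0",275,164),("fil1",276,229)),50)):
    o=[dark(*a,thr) for a in nms];x=tri(*[(c,u) for c,u,_ in o]);print([(u.round(1),s) for _,u,s in o],x)
def P(n,u0,v0,x,y,z): # mosaic-crop coords (x,y local, 5x) to plane
    _,c=load(n);return plane(c,(u0-40+x/5-.4,v0-30+y/5-.4),z)
A=lambda a,b:np.degrees(np.arctan2(*(b-a)[[1,0]]))
for n,u,v,pts in(("cap0",283,165,[(190,12),(290,38),(118,270),(215,295)]),("cap1",282,225,[(195,15),(292,43),(125,285),(220,297)])):
    p=[P(n,u,v,x,y,.025) for x,y in pts]
    print(n,"edges",A(p[0],p[1]),A(p[2],p[3]),"mids",(p[0]+p[1])/2,(p[2]+p[3])/2,"axis",A((p[2]+p[3])/2,(p[0]+p[1])/2),np.linalg.norm(p[0]+p[1]-p[2]-p[3])/2)
# filler: rim outer circle and bore circle centre, triangulated
rim0,rim1=(203,457),(603,457)
for nm,a,b in(("rim",(203,456),(200,462)),("bore",(203,459),(200,457))):
    q=[]
    for (n,u,v),(x,y) in zip((("fil0",275,163),("fil1",276,229)),(a,b)):
        q.append((load(n)[1],(u-40+x/5-.4,v-30+(y-300)/5-.4)))
    print(nm,tri(*q))
n,u,v="fil0",275,163
for a,b in (((0,490),(130,533)),((210,320),(400,393)),((165,555),(237,352))):
    print(A(P(n,u,v,a[0],a[1]-300,.2),P(n,u,v,b[0],b[1]-300,.2)))
# board in top view
t=arm.get_calibration("top");im=cv2.imread("pics/top0.png");h=cv2.cvtColor(im,40)
E
```

```text
[(array([283.3, 165.4]), np.int32(127)), (array([283. , 228.2]), np.int32(99))] (array([ 0.50714267, -0.37317087,  0.02471415]), [4.20168598437737e-05, 4.2016859843736765e-05])
[(array([275.1, 164. ]), np.int32(96)), (array([276. , 228.5]), np.int32(70))] (array([0.55460451, 0.20849524, 0.21217627]), [0.00020346306968902284, 0.00020346306968912616])
cap0 edges -140.15330160399526 -140.6383850638087 mids [ 0.52338634 -0.39364009  0.025     ] [ 0.49044498 -0.35186538  0.025     ] axis -51.74252561094244 0.05320019045585564
cap1 edges -142.42515343301156 -133.69322259499992 mids [ 0.52700583 -0.39678533  0.025     ] [ 0.48921859 -0.35121298  0.025     ] axis -50.335482003999246 0.05920062801914623
rim (array([0.55592362, 0.20901815, 0.22433748]), [3.411038408241561e-05, 3.4110384082476114e-05])
bore (array([0.55467234, 0.20864651, 0.21731256]), [2.975671159866899e-05, 2.975671159868831e-05])
-88.28233701699618
-90.30268060581149
0.45583163608711386
```

Checks: the rivet top comes out at 24.7 mm (27.5 expected), the rim at 224 mm and the seat at 212 mm, all consistent. The filler's x axis is within about 1° of world x. Next I'll hover over the cap at the grasp angle, re-measure, and grip.

```bash
cat >> h.py <<'E'
def dark(im,c,p,thr,r=16):
    u,v=np.round(proj(c,p)).astype(int);g=cv2.cvtColor(im,6)[v-r:v+r+1,u-r:u+r+1]
    k,l,s,ce=cv2.connectedComponentsWithStats((g<thr).astype(np.uint8))
    i=min((i for i in range(1,k) if s[i,4]>25),key=lambda i:np.linalg.norm(ce[i]-r));return ce[i]+[u-r,v-r]
E
python3 - <<'E'
from h import *
p=np.array([.5071,-.3732,.0265]);az=39;o=R(az)
up=lambda h:np.array([p[0],p[1],h])
m=[]
for k,(h,d) in enumerate(((.17,-.05),(.13,-.03))):
    q=up(h)+d*o[:,0]
    arm.move_to(q,o);im,c=snap(f"hov{k}");u=dark(im,c,p,70);m.append((c,u));print(proj(c,p),u,plane(c,u,.0275))
x,e=tri(*m);print(x,e,np.round(arm.current_joint_positions(),1),arm.current_t())
a=[cv2.imread(f"pics/hov{k}.png") for k in(0,1)];cv2.imwrite("pics/m3.png",cv2.resize(np.hstack(a),(800,300),interpolation=cv2.INTER_AREA))
E
```

```text
[279.14749853 149.82355447] [278.23809524 151.44444444] [ 0.50531295 -0.37346497  0.0275    ]
[280.56913781 175.07763409] [280.81081081 174.78378378] [ 0.50754907 -0.37311012  0.0275    ]
[ 0.50449662 -0.37487129  0.00302544] [0.0006364739106735779, 0.0006364739106735476] [-44.5  33.1  82.8  -0.   64.1   6.5] 7.3833
```

View pics/m3.png

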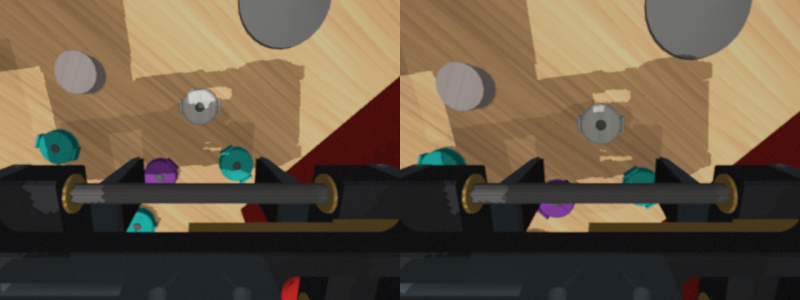

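The hov1 rivet at (280.8,174.8) confirms the cap at (0.5075,-0.3731). hov0's rivet is partly sunlit, so I'm discarding it. The ears lie along the finger line and the neighbours are clear, so I'll grip.

```bash
python3 - <<'E'
from h import *
o=R(39);x,y=.5073,-.3731
arm.move_l([x,y,.06],o,feed=.2);arm.move_l([x,y,.003],feed=.08)
print(arm.current_force(),arm.current_ee_pos())
w=arm.grip(.05);print(w,arm.current_width(),arm.current_grasp_force(),arm.current_force())
arm.move_l([x,y,.12],feed=.15);arm.sleep(.2)
im,c=snap("held0");print(arm.current_width(),arm.current_grasp_force(),arm.current_force(),arm.current_t())
cv2.imwrite("pics/m4.png",im)
T=arm.current_ee_pos();print(T,proj(c,np.array(T)+[0,0,.0245]))
E
```

```text
[-0.51535454 -0.12173685  0.16246533] [ 0.50750319 -0.37325198  0.00323222]
False 0.059947892303993396 30.000149309635162 [-0.31539861 -0.39720985  1.12106056]
0.05958258391917319 29.999816715717316 [ 0.07824708 -0.38033339 -1.06467981] 10.5417
[ 0.5070138  -0.37287419  0.11923573] [279.2880718  266.25101527]
```

View pics/m4.png

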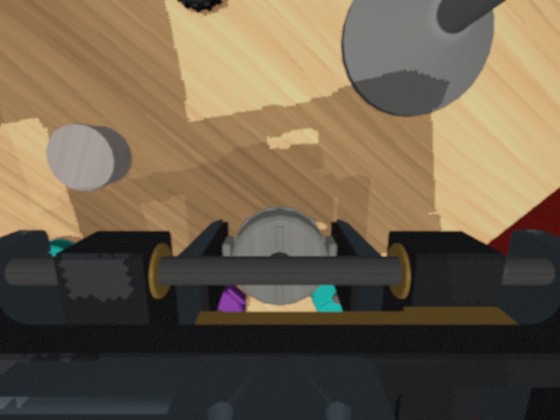

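The cap is held at 59.6 mm with its ears in the pads. In the image its crown spans rows 208 to 304, columns 230 to 333. I'll compare that with the prediction to get the cap's offset along tool x.

```bash
python3 - <<'E'
from h import *
im,c=load("held0");T=np.array([.5070138,-.37287419,.11923573]);o=R(39)
for z in(.010,.0168,.0218,.0245):
  print(z,[proj(c,T+[0,0,z]+d*o[:,0]).round(1).tolist() for d in(-.027,0,.027)],[proj(c,T+[0,0,z]+d*o[:,1]).round(1).tolist() for d in(-.03,.03)])
cv2.imwrite("pics/m5.png",cv2.resize(im[190:320,200:360],(800,650),interpolation=cv2.INTER_CUBIC)[:600])
E
```

```text
0.01 [[279.3, 298.3], [279.3, 255.1], [279.3, 208.6]] [[225.9, 255.1], [332.7, 255.2]]
0.0168 [[279.3, 304.8], [279.3, 260.1], [279.3, 211.8]] [[223.8, 260.1], [334.8, 260.1]]
0.0218 [[279.3, 309.8], [279.3, 264.0], [279.3, 214.4]] [[222.1, 264.0], [336.5, 264.1]]
0.0245 [[279.3, 312.7], [279.3, 266.3], [279.3, 215.8]] [[221.1, 266.2], [337.5, 266.3]]
```

View pics/m5.png

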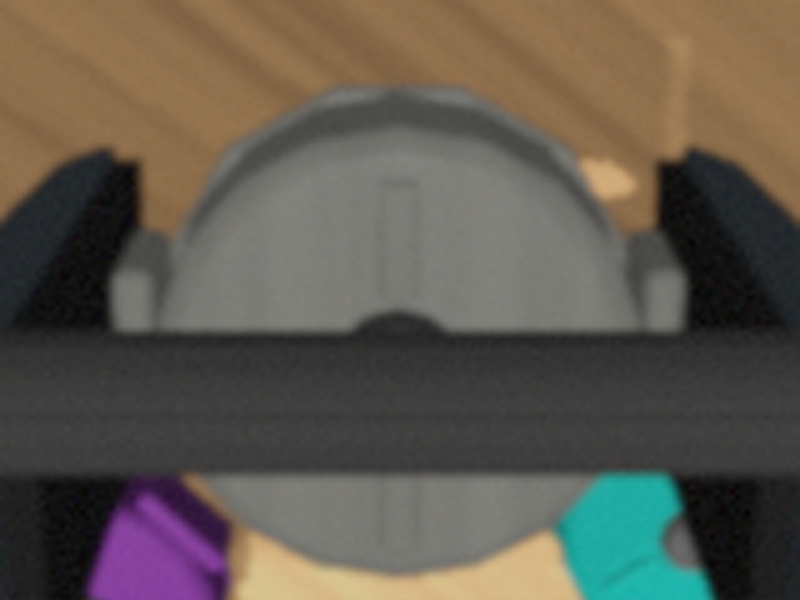

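The ribs run along tool x, and the rib, crown and rivet cues put the cap centre at about +0.5 mm in tool x. Next I'll view the filler in the placement orientation, so that camera offsets cancel.

```bash
python3 - <<'E'
from h import *
p=np.array([.5546,.2085,.212]);o=R(0.3)
x,y=arm.current_ee_pos()[:2]
arm.move_l([x,y,.30],feed=.3)
m=[];A=[]
for k,(h,d) in enumerate(((.36,-.065),(.33,-.10))):
    arm.move_to([p[0]+d,p[1],h],o);arm.sleep(.2);im,c=snap(f"pl{k}");u=dark(im,c,p,50);m.append((c,u));print(proj(c,p),u,plane(c,u,.212),arm.current_ee_pos())
    a,b=np.round(u).astype(int);A.append(cv2.resize(im[b-40:b+40,a-40:a+40],(400,400),interpolation=cv2.INTER_CUBIC));print(a,b)
print(tri(*m),np.round(arm.current_joint_positions(),1),arm.current_t(),arm.current_width())
cv2.imwrite("pics/m6.png",np.hstack(A))
E
```

```text
[279.26727384 133.95756343] [279.23255814 134.10465116] [0.55445476 0.20853451 0.212     ] [0.48979714 0.20816405 0.35992561]
279 134
[280.15029435  95.11120374] [279.86086957  95.26086957] [0.5544722 0.2087581 0.212    ] [0.45550678 0.20856334 0.33049551]
280 95
(array([0.55445683, 0.20864648, 0.21213303]), [0.00011185653525033817, 0.00011185653525026086]) [ 17.8  12.3  83.6  -0.   84.1 107.5] 14.1917 0.059599783584622264
```

View pics/m6.png

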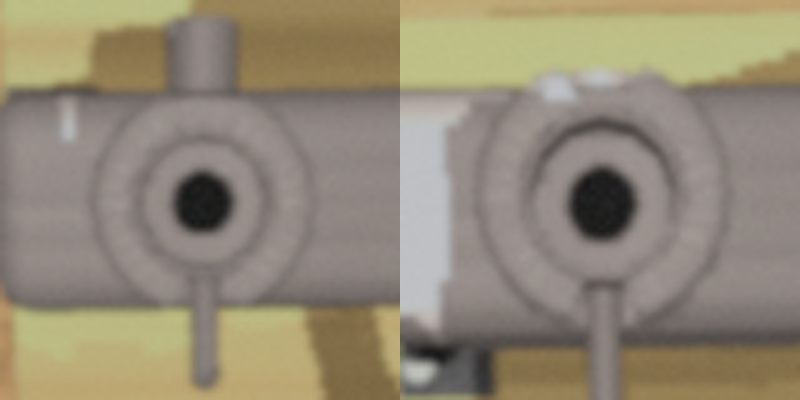

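The tank's edges are level in the image and the notches lie on its vertical, so the angle is right to under 1°. The axis is at (0.5545, 0.2086). I'll lower the cap while watching the force.

```bash
python3 - <<'E'
from h import *
o=R(0.3);x,y=.5540,.2086
arm.move_to([x,y,.27],o);arm.move_l([x,y,.236],feed=.08);arm.sleep(.2)
f0=np.array(arm.current_force());print("f0",f0.round(2),arm.current_ee_pos())
for z in np.arange(.232,.2115,-.002):
    arm.move_l([x,y,z],feed=.04);f=np.array(arm.current_force())-f0;print(round(z,4),np.round(arm.current_ee_pos(),4),f.round(1),np.round(arm.current_torque(),2))
    if f[2]>9 or np.hypot(*f[:2])>8:break
print(arm.current_t(),arm.current_width())
E
```

```text
f0 [-0.13  0.23 -0.94] [0.55427687 0.20868914 0.23657378]
0.232 [0.5538 0.2086 0.2317] [-1.3 -0.6  0. ] [0.03 0.02 0.01]
0.23 [0.5539 0.2086 0.2299] [-0.7 -0.6 -0.1] [0.04 0.05 0.03]
0.228 [0.5539 0.2086 0.2279] [-1.  -0.2 -0.6] [0.06 0.03 0.04]
0.226 [0.5539 0.2086 0.2258] [ 0.9 -0.3 -0.1] [ 0.09  0.09 -0.03]
0.224 [0.5539 0.2085 0.2239] [ 0.2  0.2 -0.2] [0.   0.03 0.01]
0.222 [0.5539 0.2086 0.2219] [ 0.7 -0.  -0.3] [ 0.05  0.01 -0.05]
0.22 [0.5539 0.2086 0.2198] [ 0.6  0.6 -0.5] [ 0.04 -0.02  0.03]
0.218 [0.5539 0.2086 0.2178] [ 0.6 -2.1  0.8] [ 0.02 -0.06 -0.02]
0.216 [0.5539 0.2086 0.2159] [ 0.1 -0.6  0.4] [0.06 0.03 0.02]
0.214 [0.5542 0.2086 0.2141] [ 0.9 -0.3  3.7] [-0.02  0.02 -0.  ]
0.212 [0.5543 0.2087 0.2122] [ 0.8 -0.1  7.1] [ 0.05 -0.06 -0.02]
18.25 0.05958943349395811
```

The cap passed the rim freely and met the seat at about TCP z = 0.2155, and the spring now reads 7 N. I'll press to about -20 mm and turn 45° clockwise about the neck axis.

```bash
python3 - <<'E'
from h import *
f0=np.array([-.13,.23,-.94]);ax=np.array([.5545,.2086,0])
def go(a,z,feed=.03):
    o=R(a);p=ax-.0005*o[:,0];p[2]=z;arm.move_l(p,o,feed=feed)
    r=arm.current_tool_rot();print(a,z,np.round(arm.current_ee_pos(),4),round(float(np.degrees(np.arctan2(r[1][0],r[0][0]))),1),(np.array(arm.current_force())-f0).round(1),np.round(arm.current_torque(),2),round(arm.current_t(),2))
    return abs(arm.current_torque()[2])
go(.3,.2098)
for a in np.arange(-4.7,-45,-5):
    if go(a,.2098)>1.2:break
E
```

```text
0.3 0.2098 [0.5543 0.2087 0.2102] 0.3 [-0.7  0.8  9.8] [ 0.03  0.15 -0.02] 18.5
-4.7 0.2098 [0.5543 0.2087 0.2103] -4.7 [-0.6 -0.6  8.5] [ 0.    0.11 -0.02] 18.75
-9.7 0.2098 [0.5544 0.2088 0.2103] -9.7 [ 0.2 -0.6  8.3] [-0.02  0.1  -0.03] 19.0
-14.7 0.2098 [0.5544 0.2088 0.2103] -14.7 [ 0.5 -0.6  8.8] [0.04 0.11 0.01] 19.25
-19.699999999999996 0.2098 [0.5544 0.2088 0.2103] -19.7 [-0.3 -0.6  9.2] [ 0.03  0.06 -0.01] 19.5
-24.699999999999996 0.2098 [0.5544 0.2089 0.2103] -24.7 [-0.4 -0.6  8.8] [0.06 0.06 0.01] 19.75
-29.699999999999996 0.2098 [0.5545 0.2089 0.2103] -29.7 [-0.9  0.2  8.5] [ 0.02  0.12 -0.01] 20.0
-34.699999999999996 0.2098 [0.5545 0.209  0.2103] -34.7 [0.9 0.2 9.4] [ 0.02  0.06 -0.02] 20.25
-39.699999999999996 0.2098 [0.5545 0.209  0.2103] -39.7 [-0.4 -0.3  7.8] [0.07 0.06 0.  ] 20.5
-44.699999999999996 0.2098 [0.5545 0.209  0.2103] -44.7 [ 0.4 -0.1  9.1] [ 0.06  0.12 -0.  ] 20.75
```

It turned with almost no torque. I'll lift slightly to confirm the tabs are caught under the rim, then settle back and check the picture.

```bash
python3 - <<'E'
from h import *
f0=np.array([-.13,.23,-.94]);o=R(-44.7);p=np.array([.5545,.2086,0])-.0005*o[:,0]
for z in(.2112,.2118,.2124,.2130,.2105):
    p[2]=z;arm.move_l(p,o,feed=.02);arm.sleep(.15);print(z,np.round(arm.current_ee_pos(),4),(np.array(arm.current_force())-f0).round(1))
im,c=snap("end");print(arm.current_width(),arm.current_grasp_force(),arm.current_t())
a=cv2.resize(im[190:320,200:360],(400,325))
s=arm.snapshot("scene")[:,:,::-1];b=cv2.resize(s[150:280,280:440],(400,325));cv2.imwrite("pics/m7.png",np.hstack([a,b]))
E
```

```text
0.2112 [0.5545 0.209  0.2113] [3.4 0.4 4.6]
0.2118 [0.5543 0.209  0.2116] [ 4.9  1.3 -1.1]
0.2124 [0.5542 0.209  0.2118] [ 6.5  1.4 -6.7]
0.213 [0.5541 0.2089 0.212 ] [  9.3   1.8 -12. ]
0.2105 [0.5542 0.2089 0.2109] [ 0.8 -0.9  8. ]
0.059685789388365024 30.00121146440506 22.825
```

View pics/m7.png

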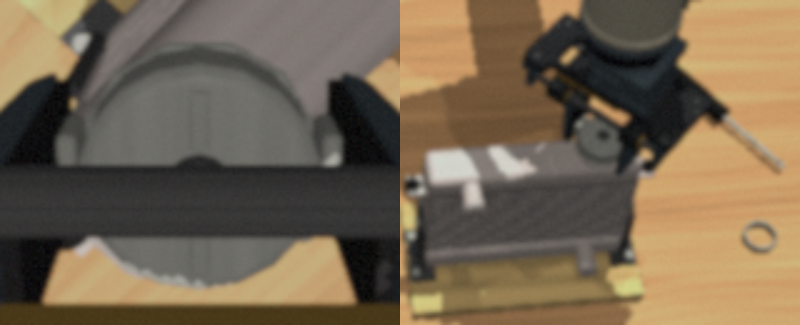

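The tabs are caught: lifting met a hard stop of -12 N near -17.5 mm. The ribs still line up with the tool, so the cap sits at 45° in the grip and is lightly pressed. I'm handing in.

```bash
python3 -c "
from rig import arm
print(arm.sign_off())"
```

```text
the job is handed in; nothing more can be done
None
```

The cap is on the filler neck at about 45° clockwise, pressed against its spring and still gripped, short of the click; I handed the job in at about 23 s of the 54 s allowed.

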